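Refit the front glass and keyed collar of a spot lamp

TASK

Lay the loose front glass into the mouth of the open lamp in the vice, domed side up as it lies, holding it by its edge only: no finger on its faces, and do not drop it. Then put the knurled collar over the lamp, turn it until the keyways hidden inside it drop over the lamp's pins, and push it fully home against the spring seal; finish still gripping it and holding it pushed home, so that I can run in its set screw. Do not knock the other things on the bench about.

Things in the scene. Friction and masses are not known exactly. Their poses are not given: they have to be found in the camera images.
- lamp: open aluminium spot lamp fixed face-up in the vice. Origin on its axis in the flat shoulder (top of the finned heat sink, 72 mm across, 40 mm deep; the shoulder is 102 mm above the bench); z up. From the shoulder rises a round spigot, 49 mm outside diameter, 19 mm high, its top 3 mm chamfered to 45.8 mm. On it the collar slides, down to the shoulder.
- lamp_mouth (a point): centre of the spigot's top rim, 19 mm above the shoulder. Here the glass goes into a 42 mm bore with a small chamfer at the rim; the rubber seal that it lies on is 3 mm below this point, so the seated glass stands 4 mm above the rim (its dome 6 mm).
- seal (a joint): travel of the spring-loaded rubber seal in the lamp (m): 0 up (free), grows as it is pressed down; 0.003 when the collar is fully home with the glass under it. Spring 2 N per mm with 4 N preload: about 10 N at home.
- glass: front glass: clear round disc with a pale ground edge, 40 mm diameter, 7 mm thick at the edge, 24 g; the middle 34 mm of its top is domed to 9 mm. Origin at the centre of its flat underside, z up. Lies dome up on the cork pad. Its lower 3 mm go into the lamp's bore, so fingertips should reach no lower than 3 mm above its underside; they must not touch dome or underside.
- pad: square cork pad under the glass, fixed, 90 x 90 x 5 mm, origin at the centre of its underside.
- collar: knurled aluminium collar lying right way up, 64 mm outside diameter (65.4 over the knurl), 24 mm high, 0.07 to 0.12 kg. Origin at the centre of its underside, z up. Top: a 4 mm thick inward lip with a 35 mm hole. Unmatched, it rides on the pins, underside 10 mm above the shoulder; matched, it drops 7 mm freely and 3 mm against the seal, until its underside meets the shoulder (home).
- vice: grey machine vice, fixed, 190 x 104 mm, jaws up to 58 mm above the bench, its screw and handle along its -x to 120 mm from the middle; origin at the middle of its underside, below the lamp's axis.
- tape: bystander: roll of blue tape lying flat, 72 mm diameter, 19 mm high.
- driver: bystander: screwdriver with a black handle, 190 mm long, 26 mm thick, along its x.
- tin: bystander: shallow steel tin with screws, 72 mm diameter, 20 mm high.
- pliers: bystander: pliers with red handles lying flat, 170 mm long, 15 mm high, along their x.
- lamp_pins (a point): point on the lamp's axis at the height of its four steel key pins, 8 mm above the shoulder. The pins are round, 4 mm thick, and stick out of the spigot sideways along +x, -x, +y and -y of this frame (the lamp's own), their ends 28 mm from the axis.
- collar_bore (a point): centre of the collar's bore, 10 mm above its underside. Bore 51 mm diameter, with four keyways 90 degrees apart, full depth, 8 mm wide, 58.4 mm across their floors, hidden under the lip. Neither the outside (knurl, one small set screw) nor the axes mark their angle: press lightly and turn, up to 90 degrees either way, until they meet the pins (free by about 4 degrees either way).
Mind the look-alikes: they are no part of the job. Leave any red look-alike of the glass alone.

How it is judged:
By the outcome, as a careful person would: the job done as asked, in the order asked, and still so for the second after the job is handed in, while the arm keeps its last pose, push and grip.
It also fails if it takes over 64 s, if anything falls off the work surface, if the arm or the gripper's body presses on something with over 40 N, if the wrist force passes 120 N, or if a joint passes its speed limit or range.

ROBOT

A 7-joint arm with a two-finger parallel gripper is mounted at the origin on the work surface. World frame = base frame: x ahead of the robot, y to its left, z up, the work surface at z = 0. Lengths are in mm, angles in rad, forces in N, time in s.
With the tool pointing down it reaches from about 425 to 875 mm from the base axis. Payload 9.9 kg.
Tool frame: the origin (TCP) lies at the very end of the fingers, on their centre line; the grasp point (between the pads) lies robot.grip_depth behind it (robot.grip_depth is the distance from the TCP to the grasp point, in mm); z points along the fingers, y is the line along which they close (so a half turn about z gives the same grasp; the last joint's range is limited). The gripper opens to 85 mm and grips with 20 to 120 N. Pads are 22 mm wide; open, the fingers measure 114 mm over their backs; the gripper's body (76 mm by 85 mm) begins 54 mm behind the grasp point. The pads swing forward as they close: fully open they stand 13 mm farther back than shut.
Start: joints at [-1.273, 0.576, 0.025, 1.437, -0.015, 1.129, -0.057], TCP at [251.492, 626.402, 197.989] pointing down, gripper open.
Joint ranges: [-2.76, 2.76], [-0.34, 2.15], [-1.52, 1.57], [0.19, 2.46], [-1.09, 4.23], [0.17, 1.99], [-2.82, 2.82]. Speed limits (rad/s): [2.22, 2.22, 3.01, 3.01, 3.14, 3.14, 3.14].

INTERFACE

Orientations are given as a unit quaternion [w, x, y, z].
In Python, from station import robot gives the robot as it stands. Calls block until the motion is done:
- robot.move_pose(position, orientation): joint-space move of the TCP to a pose.
- robot.move_straight(position, rot=None, vel=150, guard=None): straight line of the TCP; rot=None keeps the orientation; vel is the mean speed in mm/s. With guard (N) it stops when the force on the tool has changed by that much, and returns True; else False.
- robot.movej(angles): joint-space move.
- robot.gripper_open() and robot.grasp(grasp_force=None): open the fingers fully, or close them until they stop; grasp_force is the grip in N (None keeps the last).
- robot.wait(seconds).
- robot.inverse_kinematics(position, orientation): joint angles nearest the present ones, or None.
- robot.read_camera(name): name is "scene" or "top"; returns a dict with "image" (400x640x3 uint8, red, green, blue), "range_z" (400x640 float32, mm along the optical axis (not along the pixel's ray), 0 where there is no reading), "fov_y" (degrees; the focal length in pixels is half the picture's height over the tangent of half this angle, whatever the lens; pixels are square), "cx", "cy" (the principal point, pixels), "origin" and "rotation" of the camera in the world. Camera axes: x right, y up, looking along -z (the intrinsics and any distortion apply to the point x, -y, -z); pixel columns grow to the right and rows downward; lengths in mm; the calibration is good to about 2 mm. A picture is of the moment at which its call begins.
A pose or a line that the arm cannot do raises robot.IKError and nothing moves.
- robot.close_job(): hands the job in; it is judged then, once.
Readings, each from a call of its own:
- robot.read_clock(): time.
- robot.read_joint_positions(): joint angles.
- robot.read_qvel(): joint speeds.
- robot.read_tau(): joint torques, N m.
- robot.read_eef_pos(): TCP position.
- robot.read_ee_rot(): TCP orientation.
- robot.read_ft_force(): force on the tool from outside, world axes, zero at the start.
- robot.read_wrist_torque(): the same for the moment, N m.
- robot.read_finger_gap(): finger opening in mm.
- robot.read_grip_force(): force on a finger pad.
Only numpy, scipy, OpenCV 4.12 (cv2) and the standard library are available. Lean on these libraries where they do the work, as an engineer would, in place of code of your own. Each camera call takes 0.05 s, during which the arm holds its last target. There are 200 camera calls.

## Working session

There is one attempt and no reset: what is moved stays moved. The work goes in short steps, each a Python script; the robot and the scene stay as the last script left them, time stands still between calls to the robot, and variables do not carry over. Pictures are saved under pics/ and viewed, at most 10 in all, crops included, and the job is handed in when it is done.

```bash
ls; mkdir -p pics; python3 - <<'E'
from station import robot
import cv2,numpy as np,pickle
for n in("scene","top"):
    c=robot.read_camera(n); pickle.dump(c,open(f"{n}0.pkl","wb"))
    cv2.imwrite(f"pics/{n}0.png",c["image"][...,::-1])
    print(n,{k:v for k,v in c.items() if k not in("image","range_z")}, (c["range_z"]>0).mean())
print(robot.grip_depth,robot.read_ee_rot(),robot.read_clock(),robot.read_finger_gap(),robot.read_ft_force())
E
```

```text
pics
scene {'fov_y': 46.85862491785319, 'cx': 321.043959227797, 'cy': 203.69755423464395, 'origin': array([1343.06197225,   91.24263576,  945.26447103]), 'rotation': array([0.63681085, 0.25055476, 0.28050493, 0.6730611 ])} 0.99604296875
top {'fov_y': 49.68875442984091, 'cx': 326.2000048262856, 'cy': 202.0344144388717, 'origin': array([ 5.06995645e+02, -8.53326292e-01,  9.63034912e+02]), 'rotation': array([-0.7025988 , -0.02736934,  0.02333984,  0.7106765 ])} 0.99612890625
18.700000000000003 [-1.07576152e-04  1.89719496e-01  9.81838063e-01 -7.20015672e-04] 0.1 85.48665609474332 [-0.71545145 -0.05062218 -0.15179473]
```

View pics/scene0.png

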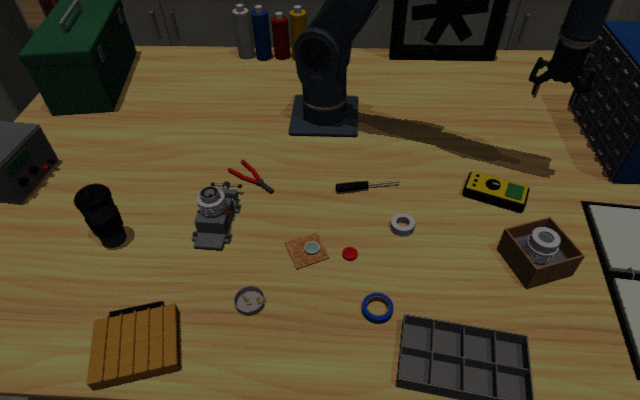

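View pics/top0.png

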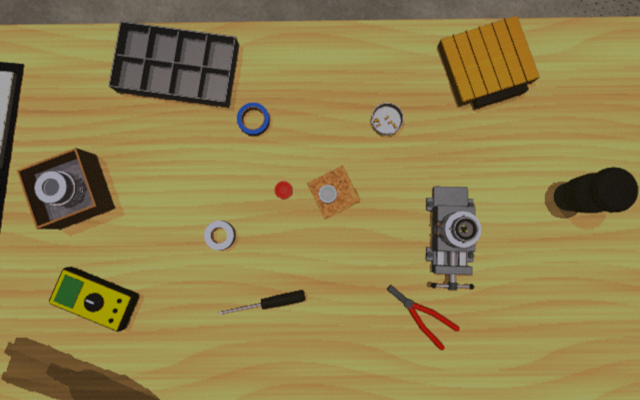

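Scene view: the lamp in the vice is at scene (211,200) and top (462,230). The glass on cork is at scene (312,248) and top (328,194). The silver ring, which looks like the collar, is at scene (402,224) and top (219,236).

Possible confusions:
- **Glass:** the clear disc on cork (328,194) or the red disc (284,190). The clear one, on the pad, fits.
- **Lamp:** the one in the vice (462,230) or the one in the brown box (54,188). The vice one fits.
- **Collar:** the silver ring (219,236) or the blue tape (253,119). The silver ring fits.

I'll confirm these in a crop.

```bash
cat > h.py <<'E'
import numpy as np,cv2,pickle
from scipy.spatial.transform import Rotation as R
def q2R(q): return R.from_quat([q[1],q[2],q[3],q[0]]).as_matrix()
def foc(c): return 200/np.tan(np.radians(c["fov_y"]/2))
def ray(c,u,v):
    u=np.asarray(u,float);v=np.asarray(v,float)
    d=np.stack([(u-c["cx"])/foc(c),-(v-c["cy"])/foc(c),-np.ones_like(u)],-1)
    return d@q2R(c["rotation"]).T
def onz(c,u,v,z):
    d=ray(c,u,v);t=(z-c["origin"][2])/d[...,2];return c["origin"]+d*t[...,None]
def cloud(c):
    v,u=np.mgrid[0:400,0:640]
    return c["origin"]+ray(c,u,v)*c["range_z"][...,None]
def proj(c,p):
    q=(np.asarray(p)-c["origin"])@q2R(c["rotation"])
    return np.stack([c["cx"]+foc(c)*q[...,0]/-q[...,2],c["cy"]+foc(c)*q[...,1]/q[...,2]],-1)
E
python3 - <<'E'
from h import *
T=pickle.load(open("top0.pkl","rb"));S=pickle.load(open("scene0.pkl","rb"))
row=lambda c,P:np.hstack([cv2.resize(np.ascontiguousarray(c["image"][v-30:v+30,u-30:u+30,::-1]),(260,260),interpolation=cv2.INTER_CUBIC) for u,v in P])
cv2.imwrite("pics/mos.png",np.vstack([row(T,[(328,192),(219,236),(458,228)]),row(S,[(312,248),(402,224),(211,205)])]))
X=cloud(T);Y=cloud(S)
for n,(u,v) in dict(glass=(328,194),red=(284,190),pad=(345,190),collar=(208,236),hole=(219,236),lamp=(462,230),rim=(474,230),sh=(479,232),bench=(290,230)).items(): print(n,X[v,u].round(1))
for n,(u,v) in dict(glass=(312,248),pad=(300,250),collar=(402,216),lamp=(211,200),bench=(280,290)).items(): print("S",n,Y[v,u].round(1))
E
```

```text
glass [592.9   0.   14.9]
red [603.3  97.5  10.1]
pad [602.3 -38.    4.4]
collar [503.6 260.6  27.2]
hole [503.2 243.6   0.6]
lamp [ 510.1 -265.1  102.5]
rim [ 509.8 -283.8  117.7]
sh [ 505.8 -297.9  104.6]
bench [514.7  85.4   1.3]
S glass [600.9   2.1  14. ]
S pad [601.  -29.5   4. ]
S collar [490.4 237.   27.2]
S lamp [ 536.6 -257.9  113.4]
S bench [725.4 -66.    4.1]
```

View pics/mos.png

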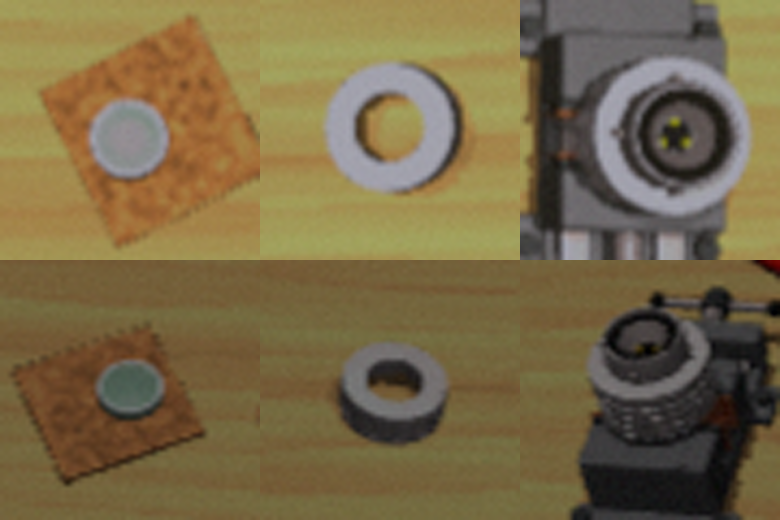

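```bash
cat >> h.py <<'E'
from scipy.optimize import least_squares
K=8
def outer(c,u0,v0,w,key,thr=None,inner=False):
    """sub-pixel contour of the blob nearest (u0,v0) in a crop; key maps image to 8-bit"""
    g=key(c["image"][v0-w:v0+w,u0-w:u0+w]); G=cv2.GaussianBlur(cv2.resize(g,None,fx=K,fy=K,interpolation=cv2.INTER_CUBIC),(0,0),3)
    t,m=cv2.threshold(G,thr or 0,255,cv2.THRESH_BINARY+(cv2.THRESH_OTSU if thr is None else 0))
    cs,_=cv2.findContours(m,cv2.RETR_LIST if inner else cv2.RETR_EXTERNAL,cv2.CHAIN_APPROX_NONE)
    return [((k[:,0]+.5)/K-.5)+[u0-w,v0-w] for k in cs if len(k)>150],t
def circ(c,px,z,r=None):
    P=onz(c,px[:,0],px[:,1],z)[:,:2]
    f=lambda x:np.hypot(*(P-x[:2]).T)-(x[2] if r is None else r)
    s=least_squares(f,[*P.mean(0),30],loss="soft_l1",f_scale=.3).x
    return s,np.median(abs(f(s)))
sat=lambda a:255-cv2.cvtColor(a,cv2.COLOR_RGB2HSV)[...,1]
val=lambda a:cv2.cvtColor(a,cv2.COLOR_RGB2GRAY)
blue=lambda a:np.ascontiguousarray(a[...,2])
E
python3 - <<'E'
from h import *
T=pickle.load(open("top0.pkl","rb"));S=pickle.load(open("scene0.pkl","rb"))
for n,jobs in dict(glass=[(T,328,194,16,blue,12),(S,312,248,16,blue,12)],collar=[(T,219,236,24,blue,24),(S,402,222,24,blue,24)],lamp=[(T,462,230,26,val,102),(S,211,203,24,val,102)]).items():
    for c,u,v,w,key,z in jobs:
        cs,t=outer(c,u,v,w,key,inner=True)
        for px in cs:
            s,e=circ(c,px,z); print(n,"T" if c is T else "S",t,len(px),s.round(2),"med",e.round(2), "px",px.mean(0).round(1),"z121" if n=="lamp" else "",circ(c,px,121)[0].round(1) if n=="lamp" else "")
for c,nm in((T,"T"),(S,"S")):
    X=cloud(c).reshape(-1,3)
    for n,xy,zr in (("bench",(520,80),(-9,9)),("pad",(602,-30),(0,9)),("collar top",(500,243),(20,40)),("rim",(515,-265),(114,130)),("shoulder",(510,-265),(98,108))):
        m=(np.hypot(*(X[:,:2]-xy).T)<(15 if n in("bench","pad") else 45))&(X[:,2]>zr[0])&(X[:,2]<zr[1]); print(nm,n,m.sum(),X[m].mean(0).round(1),np.median(X[m,2]).round(1), ((X[m].min(0)+X[m].max(0))/2).round(1))
E
```

```text
glass T 99.0 414 [594.5    1.77  20.33] med 0.14 px [327.2 193.4]  
glass S 64.0 320 [5.9466e+02 5.6000e-01 2.0600e+01] med 0.18 px [311.6 246.6]  
collar T 123.0 368 [505.78 239.54  17.74] med 0.16 px [218.1 234.9]  
collar T 123.0 667 [505.8  239.5   31.98] med 0.18 px [218.1 234.9]  
collar S 82.0 272 [506.21 238.24  17.86] med 0.18 px [402.6 221.3]  
collar S 82.0 480 [506.   238.06  31.94] med 0.23 px [402.6 221.3]  
lamp T 112.0 161 [ 464.31 -221.11    6.26] med 0.71 px [440.4 253.5] z121 [ 465.3 -216.3    6.1]
lamp T 112.0 608 [ 512.34 -268.39   26.3 ] med 0.58 px [463.4 228.8] z121 [ 512.2 -262.5   25.7]
lamp T 112.0 1413 [ 512.21 -277.51   44.61] med 5.76 px [471.7 229.3] z121 [ 512.1 -271.4   43.6]
lamp S 69.0 179 [ 591.55 -123.01   67.65] med 2.91 px [233.3 222.3] z121 [ 608.5 -118.2   66.1]
lamp S 69.0 2118 [ 502.25 -291.05   58.  ] med 13.66 px [206.8 195.1] z121 [ 521.2 -282.4   56.7]
T bench 145 [520.1  80.    0.8] 0.9 [520.3  79.7   0.6]
T pad 130 [602.1 -30.8   5.6] 5.8 [602.5 -31.3   4.8]
T collar top 500 [504.7 237.9  24.7] 24.9 [504.4 238.3  25. ]
T rim 378 [ 511.1 -266.6  118.8] 118.8 [ 511.9 -266.9  119.7]
T shoulder 568 [ 511.3 -262.7  102.9] 102.7 [ 511.2 -266.6  103. ]
S bench 68 [521.3  79.6   0.8] 1.0 [519.6  79.6   1. ]
S pad 78 [602.5 -29.7   6.2] 6.2 [601.9 -29.5   5.9]
S collar top 276 [508.6 238.9  24.5] 24.5 [507.5 238.8  25.3]
S rim 186 [ 515.3 -266.2  118.8] 118.7 [ 515.2 -264.2  119.3]
S shoulder 238 [ 527.3 -260.9  103. ] 103.0 [ 516.2 -266.4  102.8]
```

```bash
cat >> h.py <<'E'
def radial(c,xy,z,r0,r1,sign,angs=np.linspace(0,2*np.pi,180,endpoint=False)):
    """edge points (world, plane z) of strongest brightness step along radii; sign=-1 bright->dark outwards"""
    g=cv2.GaussianBlur(val(c["image"]),(0,0),.7).astype(np.float32)
    rs=np.arange(r0,r1,.2);P=[]
    for a in angs:
        q=np.array([*xy,z])+rs[:,None]*[np.cos(a),np.sin(a),0]
        uv=proj(c,q).astype(np.float32)
        p=cv2.remap(g,uv[None,:,0],uv[None,:,1],cv2.INTER_CUBIC)[0]
        d=sign*np.gradient(p);i=d.argmax()
        if 0<i<len(rs)-1: P.append([*q[i],d[i]])
    return np.array(P)
def fitc(P,r=None):
    f=lambda x:np.hypot(*(P[:,:2]-x[:2]).T)-(x[2] if r is None else r)
    s=least_squares(f,[*P[:,:2].mean(0),25],loss="cauchy",f_scale=.3).x
    e=abs(f(s)); return s.round(2),np.median(e).round(2),(e<.6).sum()
E
python3 - <<'E'
from h import *
T=pickle.load(open("top0.pkl","rb"));S=pickle.load(open("scene0.pkl","rb"))
big=[]
for c,n,(u,v) in((T,"T",(460,229)),(S,"S",(213,205))):
    m=cv2.resize(np.ascontiguousarray(c["image"][v-25:v+25,u-25:u+25,::-1]),(400,400),interpolation=cv2.INTER_CUBIC)
    for z,r0,r1,sg,col in((102,32,41,-1,(0,0,255)),(121,17,27,1,(0,255,0)),(121,20,29,-1,(255,0,0))):
        P=radial(c,(512,-265.5),z,r0,r1,sg); print(n,z,sg,len(P),fitc(P))
        for p in proj(c,P[:,:3]): cv2.circle(m,tuple(int(x) for x in ((p-[u-25,v-25]+.5)*8)),2,col,-1)
    big.append(m)
cv2.imwrite("pics/lampedge.png",np.hstack(big))
E
```

```text
T 102 -1 180 (array([ 512.32, -266.91,   35.79]), np.float64(0.39), np.int64(122))
T 121 1 159 (array([ 512.12, -267.25,   21.23]), np.float64(0.44), np.int64(97))
T 121 -1 98 (array([ 512.62, -265.71,   23.39]), np.float64(0.28), np.int64(78))
S 102 -1 154 (array([ 513.06, -268.1 ,   36.23]), np.float64(0.9), np.int64(63))
S 121 1 167 (array([ 514.48, -267.6 ,   20.96]), np.float64(0.56), np.int64(87))
S 121 -1 112 (array([ 512.96, -266.81,   27.36]), np.float64(1.04), np.int64(40))
```

View pics/lampedge.png

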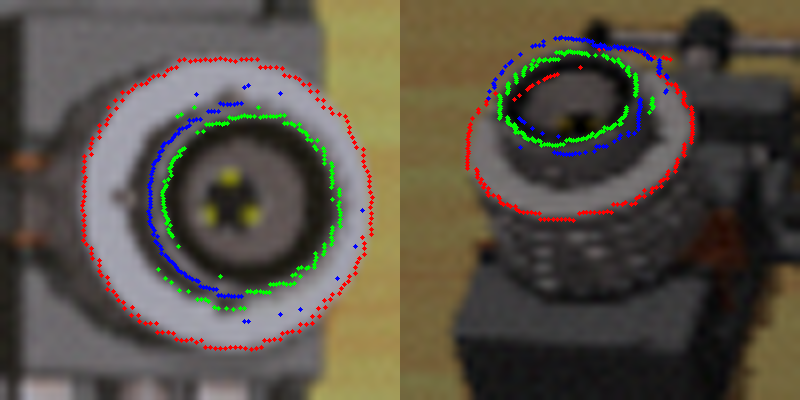

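```bash
cat >> h.py <<'E'
def quat(b):
    a=np.radians((b+90)/2); return [0,np.cos(a),np.sin(a),0]
E
python3 - <<'E'
from h import *
from station import robot
log=lambda s:print(s,"t",round(robot.read_clock(),2),robot.read_eef_pos().round(2),np.round(robot.read_ft_force(),1),"gap",round(robot.read_finger_gap(),1))
robot.move_pose([500,70,60],quat(90)); log("above")
robot.move_straight([500,70,0],vel=120,guard=4); log("a")
if robot.read_eef_pos()[2]<1: print(robot.move_straight([500,70,-20],vel=25,guard=4)); log("open touch")
robot.move_straight([500,70,12],vel=100)
robot.grasp(20); log("shut")
print(robot.move_straight([500,70,-15],vel=25,guard=4)); log("shut touch")
robot.move_straight([500,70,40],vel=150); robot.gripper_open(); log("end")
print(robot.read_joint_positions())
E
```

```text
above t 2.33 [500.31  71.02  60.12] [ 0.3 -0.   0.4] gap 85.4
a t 2.98 [5.0015e+02 7.0210e+01 2.4000e-01] [ 0.7 -0.   0.8] gap 85.4
False
open touch t 3.93 [500.08  70.02 -19.93] [-0.8 -0.2 -0.2] gap 85.2
shut t 5.17 [500.02  70.01  12.01] [-0.  -0.4  0.1] gap -0.2
False
shut touch t 6.4 [500.1   70.02 -14.87] [0.  0.2 1. ] gap 0.3
end t 7.7 [500.    70.01  40.03] [0.5 0.  0.2] gap 85.5
[-2.30760655e-01  5.40095407e-01 -1.85735790e-03  2.06290947e+00
  1.85614745e-03  5.38557008e-01  1.33687960e+00]
```

```bash
python3 - <<'E'
from h import *
from station import robot
robot.grasp(20)
c=robot.read_camera("scene");pickle.dump(c,open("s1.pkl","wb"))
p=proj(c,np.array([[500,70,40.],[500,70,0]]));print(p)
u,v=p[0].astype(int)
m=cv2.resize(np.ascontiguousarray(c["image"][v-60:v+40,u-65:u+65,::-1]),(780,600),interpolation=cv2.INTER_CUBIC)
for q in p: cv2.circle(m,tuple(int(x) for x in (q-[u-65,v-60]+.5)*6),3,(0,0,255),-1)
cv2.imwrite("pics/tip.png",m)
E
```

```text
[[339.83911947 213.34767975]
 [339.70448753 223.29945675]]
```

View pics/tip.png

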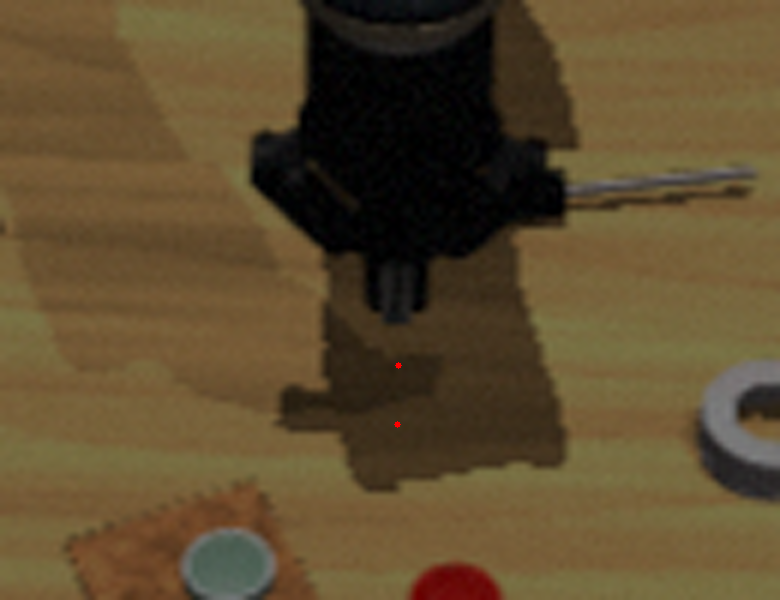

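The shut fingertips appear about 42 enlarged px (7 image px) above the reported TCP at crop (398,365). The real tips must sit some 28 mm behind the stated TCP, so I'll touch the bench to get the true offset.

```bash
python3 - <<'E'
from h import *
from station import robot
log=lambda s:print(s,"t",round(robot.read_clock(),2),robot.read_eef_pos().round(2),np.round(robot.read_ft_force(),1),"gap",round(robot.read_finger_gap(),1))
robot.move_straight([500,70,-12],vel=120,guard=4); log("a")
print(robot.move_straight([500,70,-45],vel=25,guard=3)); log("shut touch")
robot.move_straight([500,70,-20],vel=150)
robot.gripper_open()
print(robot.move_straight([500,70,-52],vel=25,guard=3)); log("open touch")
robot.move_straight([500,70,0],vel=150); log("end")
E
```

```text
a t 9.1 [500.03  69.95 -11.88] [ 1.  -0.4 -0.2] gap 0.1
True
shut touch t 9.95 [499.89  70.   -33.2 ] [-0.5  0.6  7.7] gap 0.1
True
open touch t 11.96 [499.89  70.   -46.39] [-1. -1.  9.] gap 85.4
end t 12.42 [5.0021e+02 7.0050e+01 3.0000e-02] [-1.2 -0.1 -1.4] gap 85.4
```

```bash
cat >> h.py <<'E'
def log(r,s):print(s,"t",round(r.read_clock(),2),r.read_eef_pos().round(2),np.round(r.read_ft_force(),1),"gap",round(r.read_finger_gap(),1),"grip",np.round(r.read_grip_force(),1))
def snap(r,tag):
    o={}
    for n in("scene","top"):
        o[n]=r.read_camera(n)
    pickle.dump(o,open(tag+".pkl","wb"));return o
E
python3 - <<'E'
from h import *
from station import robot
x,y=594.6,1.2
robot.move_pose([x,y,0],quat(0))
print(robot.move_straight([x,y,-26],vel=70,guard=5)); log(robot,"down")
robot.grasp(20); log(robot,"g1")
robot.gripper_open()
robot.move_straight([x,y,-26],rot=quat(90),vel=100); log(robot,"rot")
robot.grasp(25); log(robot,"g2")
o=snap(robot,"held")
c=o["scene"]; u,v=312,240
cv2.imwrite("pics/held.png",cv2.resize(np.ascontiguousarray(c["image"][v-30:v+30,u-40:u+40,::-1]),(800,600),interpolation=cv2.INTER_CUBIC))
E
```

```text
False
down t 13.83 [594.26   1.03 -26.42] [-0.5 -0.6  0.4] gap 85.5 grip 0.0
g1 t 14.34 [594.84   1.23 -25.51] [-0.6  0.5  4.8] gap 38.6 grip 19.7
rot t 16.58 [594.62   1.22 -25.99] [-0.1  0.3 -0. ] gap 85.8 grip 0.0
g2 t 17.1 [594.6    1.28 -25.73] [-2.1  0.8  5. ] gap 37.9 grip 24.7
```

View pics/held.png

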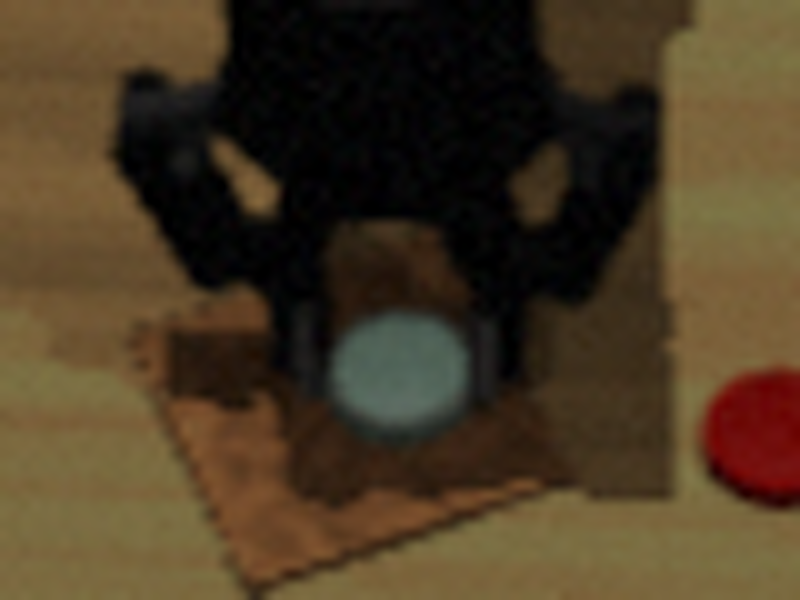

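The glass is held between both pads, at crop (400,375), level and by its edge. Next I get its centre in the scene camera relative to the TCP, then lift and carry.

```bash
python3 - <<'E'
from h import *
from station import robot
o=pickle.load(open("held.pkl","rb"))
S=pickle.load(open("scene0.pkl","rb"))
f=lambda c:[fitc(radial(c,(594.6,1),z,14,25,-1,np.radians(np.r_[-60:61:2])),20) for z in(12,)]
print("before",f(S),"held",f(o["scene"]))
cs,t=outer(o["scene"],312,242,16,val,inner=True)
for p in cs: print(t,p.mean(0),circ(o["scene"],p,12))
robot.move_straight([594.6,1.2,15],vel=60); log(robot,"lift")
X,Y=512.8,-267.5
robot.move_straight([X,Y,150],vel=300); log(robot,"over")
robot.move_straight([X,Y,100],vel=150); log(robot,"near")   # glass underside ~131
o=snap(robot,"over"); c=o["scene"]; u,v=211,195
cv2.imwrite("pics/over.png",cv2.resize(np.ascontiguousarray(c["image"][v-30:v+30,u-40:u+40,::-1]),(800,600),interpolation=cv2.INTER_CUBIC))
E
```

```text
before [(array([626.26,   1.55,  25.  ]), np.float64(4.66), np.int64(3))] held [(array([592.37,   2.12,  25.  ]), np.float64(0.72), np.int64(26))]
49.0 [297.68194444 253.90972222] (array([620.81096415, -33.09672556,  10.33843949]), np.float64(1.9930699952258806))
49.0 [311.5852649  246.72268212] (array([5.94851289e+02, 5.84476621e-01, 1.91662118e+01]), np.float64(0.3966328843764533))
lift t 18.03 [594.42   1.2   14.85] [ 0.5  1.1 -0.5] gap 37.4 grip 25.1
over t 19.23 [ 513.02 -265.53  149.21] [-0.4  0.6  0.4] gap 37.7 grip 25.1
near t 19.71 [ 513.05 -266.52   99.78] [ 1.1 -0.1 -0.4] gap 38.0 grip 25.1
```

View pics/over.png

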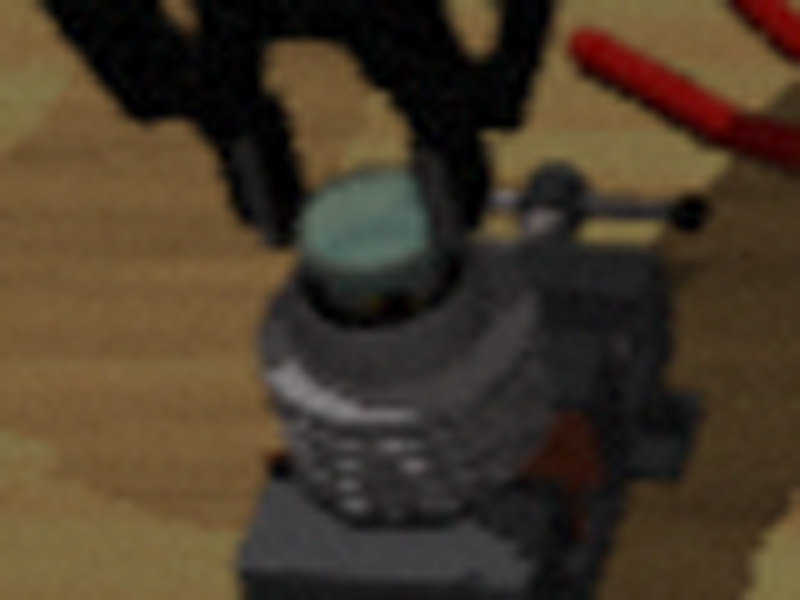

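```bash
python3 - <<'E'
from h import *
from station import robot
X,Y=512.65,-267.45
robot.move_straight([X,Y,94],vel=60); robot.wait(.3); log(robot,"pre")
print(robot.move_straight([X,Y,86.5],vel=15,guard=3)); log(robot,"touch")
print(robot.read_wrist_torque().round(3))
E
```

```text
pre t 20.36 [ 512.68 -267.54   94.14] [-0.   0.4 -0.7] gap 37.7 grip 25.1
True
touch t 20.86 [ 512.93 -267.41   86.67] [ 0.3 -0.6  5.1] gap 38.0 grip 26.1
[0.055 0.057 0.022]
```

```bash
python3 - <<'E'
from h import *
from station import robot
X,Y=512.65,-267.45
robot.move_straight([X,Y,87.2],vel=20)
robot.gripper_open(); log(robot,"released")
robot.move_straight([X,Y,150],vel=120)
x,y=505.9,238.9
robot.move_pose([x,y,30],quat(0)); log(robot,"over collar")
print(robot.move_straight([x,y,-34],vel=100,guard=8)); log(robot,"down")
o=snap(robot,"seated")
robot.grasp(80); log(robot,"gripped")
m=[]
for n,(u,v) in(("top",(462,229)),("scene",(213,203))):
    m.append(cv2.resize(np.ascontiguousarray(o[n]["image"][v-25:v+25,u-25:u+25,::-1]),(400,400),interpolation=cv2.INTER_CUBIC))
cv2.imwrite("pics/seated.png",np.hstack(m))
E
```

```text
released t 21.64 [ 512.59 -267.46   87.15] [-0.6 -0.2 -0.5] gap 85.6 grip 0.0
over collar t 24.2 [506.41 237.96  30.05] [-0.6  1.1  0.8] gap 85.2 grip 0.0
False
down t 24.99 [506.26 238.79 -33.66] [-0.1 -0.   0.4] gap 85.4 grip 0.0
gripped t 25.46 [506.32 239.17 -32.8 ] [-2.5 -0.9 12.1] gap 61.3 grip 85.8
```

View pics/seated.png

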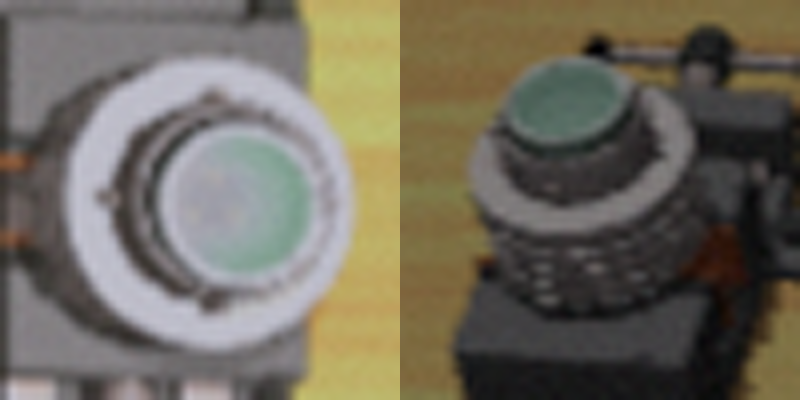

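The glass sits level and concentric in the mouth, at top-crop (237,203), with pins visible at (103,195), (215,98) and (207,300). Next: bring the collar over.

```bash
python3 - <<'E'
from h import *
from station import robot
x,y=505.9,238.9; X,Y=512.65,-267.45
robot.move_straight([x,y,30],vel=100); log(robot,"lift")
robot.move_pose([X,Y,150],quat(0)); log(robot,"over")
robot.move_straight([X,Y,98],vel=100); robot.wait(.3); log(robot,"pre")
print(robot.move_straight([X,Y,76],vel=25,guard=4)); log(robot,"touch"); print(robot.read_wrist_torque().round(2))
E
```

```text
lift t 26.25 [505.5  238.9   29.61] [ 0.6 -0.4 -1.3] gap 61.2 grip 86.6
over t 28.13 [ 513.29 -265.83  149.58] [ 1.5 -0.  -1.9] gap 61.0 grip 86.6
pre t 29.1 [ 512.92 -267.61   98.52] [ 0.   0.3 -1.7] gap 60.8 grip 86.6
True
touch t 29.82 [ 513.24 -267.3    78.93] [-0.5  0.6  6.1] gap 60.5 grip 87.3
[0.09 0.09 0.02]
```

```bash
python3 - <<'E'
from h import *
from station import robot
X,Y=512.65,-267.45
for b in range(5,96,5):
    robot.move_straight([X,Y,78.6],rot=quat(b),vel=100)
    hit=robot.move_straight([X,Y,75.5],vel=25,guard=5)
    z=robot.read_eef_pos()[2]; print(b,hit,round(z,2),robot.read_ft_force().round(1),round(robot.read_wrist_torque()[2],2),round(robot.read_clock(),2))
    if not hit and z<76.5 or robot.read_clock()>50: break
E
```

```text
5 True 78.21 [-2.2  3.3 15.3] 0.13 30.28
10 True 75.45 [ 2.   0.4 -4.5] 0.16 30.74
15 False 75.25 [ 4.1  0.4 -2.3] -0.02 31.27
```

```bash
python3 - <<'E'
from h import *
from station import robot
X,Y=512.65,-267.45
robot.move_straight([X,Y,75],rot=quat(12),vel=60); log(robot,"turn")
print(robot.move_straight([X,Y,72.5],vel=40,guard=8)); log(robot,"free")
print(robot.move_straight([X,Y,66],vel=12,guard=22)); log(robot,"home?")
robot.wait(.5); log(robot,"hold"); print(robot.read_wrist_torque().round(2))
o=snap(robot,"home")
m=[]
for n,(u,v) in(("top",(462,229)),("scene",(213,203))):
    m.append(cv2.resize(np.ascontiguousarray(o[n]["image"][v-35:v+35,u-35:u+35,::-1]),(400,400),interpolation=cv2.INTER_CUBIC))
cv2.imwrite("pics/home.png",np.hstack(m))
E
```

```text
turn t 31.52 [ 512.91 -267.3    74.89] [ 5.7  1.4 -1.7] gap 60.8 grip 89.7
False
free t 31.77 [ 512.98 -267.47   72.37] [ 6.5  1.  -1.9] gap 61.0 grip 89.7
True
home? t 32.18 [ 513.09 -267.41   69.28] [-0.4  0.3  6.3] gap 61.3 grip 90.7
hold t 32.68 [ 513.09 -267.44   69.3 ] [-0.3  0.4  6.9] gap 61.0 grip 90.7
[ 0.2   0.18 -0.  ]
```

View pics/home.png

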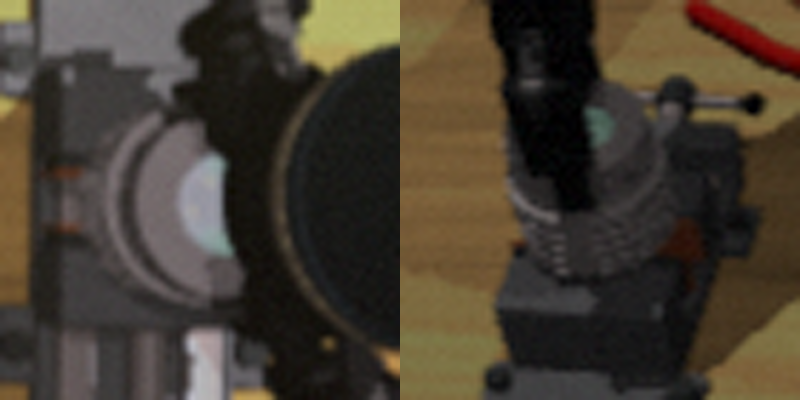

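The collar has dropped over the pins with the glass intact, but the arm settled to about 8.6 N after the guard stopped. I'll push on until it's firmly on the shoulder and hold a real preload.

```bash
python3 - <<'E'
from h import *
from station import robot
X,Y=512.65,-267.45
for z in(68.5,68,67.5,67,66.5,66,65,64):
    robot.move_straight([X,Y,z],vel=15); robot.wait(.3); log(robot,z)
    if robot.read_ft_force()[2]>26: break
E
```

```text
68.5 t 33.37 [ 513.15 -267.47   69.34] [3.5 3.4 9.8] gap 60.9 grip 91.0
68 t 33.92 [ 513.15 -267.47   69.29] [ 1.4  4.2 15.7] gap 61.3 grip 91.7
67.5 t 34.47 [ 513.16 -267.45   69.24] [ 0.1  5.3 21.3] gap 61.3 grip 92.3
67 t 35.02 [ 513.21 -267.46   69.22] [-1.   4.6 26.5] gap 60.8 grip 93.0
```

```bash
python3 - <<'E'
from h import *
from station import robot
o0=pickle.load(open("seated.pkl","rb"));o=snap(robot,"home2")
for n,box in(("top",(224,234,450,456)),):
    a,b,c,d=box
    X=cloud(o[n])[a:b,c:d].reshape(-1,3);print("collar top z",np.median(X[:,2]).round(2),X[:,2].std().round(2),X.mean(0).round(1))
    P=cloud(o0[n]).reshape(-1,3);r=np.hypot(P[:,0]-512.5,P[:,1]+267.4)
    m=(r>30)&(r<34)&(abs(P[:,2]-103)<5);print("shoulder z",np.median(P[m,2]).round(2),m.sum())
log(robot,"now")
E
```

```text
collar top z 125.94 3.12 [ 513.1 -239.9  125.1]
shoulder z 102.6 197
now t 35.12 [ 513.18 -267.45   69.2 ] [-2.1  6.3 26.3] gap 60.8 grip 93.0
```

```bash
python3 -c "
from station import robot
print(robot.close_job())"
```

```text
the job is handed in; nothing more can be done
None
```

The glass is seated dome-up in the lamp, and the collar is keyed over the pins and pushed home against the seal; I handed the job in at about 35 s with the arm still gripping it (about 93 N) and pushing down with about 26 N, without checking where the set screw sits relative to the fingers.

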